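# Back off the screw press and draw out the pellet die

## Robot

A 6-joint arm with a two-finger parallel gripper is mounted at the origin on a cart in front of the work surface, level with it; the furniture and walls round the work are solid. World frame = base frame: x ahead of the robot, y to its left, z up, the work surface at z = 0. Lengths are in mm, angles in rad, forces in N, time in s.
With the tool pointing down it reaches from about 350 to 950 mm from the base axis. Payload 17.4 kg.
Tool frame: the origin (TCP) lies midway between the tips of the shut fingers; the grasp point (between the pads) lies 19 mm behind it (arm.pinch_z is the distance from the TCP to the grasp point, in mm); z points along the fingers, y is the line along which they close (so a half turn about z gives the same grasp; the last joint's range is limited). The gripper opens to 93 mm and grips with 3 to 60 N. Pads are 15 mm wide; open, the fingers measure 128 mm over their backs; the gripper's body (75 mm by 188 mm) begins 65 mm behind the grasp point.
Start: joints at [1.152, 0.116, 1.442, -0, 1.584, -0.038], TCP at [250.881, 626.651, 218.646] pointing down, gripper open.
Joint ranges: [-2.83, 2.83], [-0.83, 2.19], [0.07, 2.5], [-1.14, 4.28], [0.01, 3], [-2.97, 2.97]. Speed limits (rad/s): [1.89, 1.89, 2.22, 3.14, 3.14, 3.14].

## Interface

Orientations are given as a 3x3 rotation matrix whose columns are the frame's x, y, z axes.
In Python, from workcell import arm gives the robot as it stands. The module is installed in compiled form; this text tells all that it offers.
- The arm moves only by the tool carry_out, never from a script. Its arguments are lists of equal length, an entry for each row: "delta_pos": the shift along the tool's x, y, z in units of 40 mm (1.0 is 40 mm), a list of three; "rotation": the turn, a rotation vector about the tool's x, y, z in units of 8 degrees (1.0 is 8 degrees), a list of three; "hand": the opening, from 0 (shut) to 1 (fully open). In form: {"delta_pos": [[x, y, z], ...], "rotation": [[ax, ay, az], ...], "hand": [hand, ...]}. A call has 1 to 8 rows; each row is the pose to reach, as a shift and turn from the pose commanded when the call began, along the tool's axes at that moment; what a row does not reach only later rows make up. A row lasts 1/10 s, in which the tool goes at most 50 mm and 8.59 degrees, less where a joint would pass 70% of its speed; a pose out of reach is approached as far as the arm can. A call with a gripper value outside its range is refused whole. The fingers move at their own pace and stop on an object; "grip_force" is the grip in N (left out, the last holds). Time passes only in rows, so rows that repeat a pose let the fingers close. It gives the time, the measured TCP pose, the force, the opening and the grip force at its end, in the units of the state.
- arm.get_state(): the state, without advancing time (a new reading comes with each control period).
- arm.grab_frame(name): name is "side" or "top"; returns a dict with "color" (384x512x3 uint8, red, green, blue), "range_z" (384x512 float32, mm along the optical axis (not along the pixel's ray), 0 where there is no reading), "fov_y" (degrees; the focal length in pixels is half the picture's height over the tangent of half this angle, whatever the lens; pixels are square), "cx", "cy" (the principal point, pixels), "R" (3x3) and "t" (3): a world point X has camera coordinates R X + t. Camera axes: x right, y down, z forward; pixel columns grow to the right and rows downward; lengths in mm; the calibration is good to about 2 mm. A picture is of the moment at which its call begins.
- arm.hand_in(): hands the job in; it is judged then, once.
The state is a dict: "t": time; "joints": joint angles; "qvel": joint speeds; "tau": joint torques, N m; "ee_pos": TCP position; "orientation": TCP orientation; "wrist_force": force on the tool from outside, world axes, zero at the start; "ft_torque": the same for the moment, N m; "width": opening from 0.0 (shut) to 1.0 (fully open); "finger_force": force on a finger pad.
Only numpy, scipy, OpenCV 4.12 (cv2) and the standard library are available. Lean on these libraries where they do the work, as an engineer would, in place of code of your own. Each camera call takes 0.05 s, during which the arm holds its last target. There are 200 camera calls.

## Task

The small screw press on the bench is still wound down, with its punch inside the die. Wind the handwheel the way that raises the ram, letting your hand rise with it, until the ram comes up snug against the stop collars on the columns, without forcing it against them. Then pull the die carriage by its front knob all the way out to its stop, with the die still standing upright in it, and leave the ram up and the things beside the press alone.

Things in the scene. Friction and masses are not known exactly. Their poses are not given: they have to be found in the camera images.
- press: Screw press, fixed: grey base 150 x 156 mm, 16 mm high, two steel columns (18 mm thick, 116 mm apart, left and right of the screw), grey crosshead over them (40 mm deep, 150 wide, top 168 mm up, brass nut on it to 180 mm). Origin on the screw axis at bench height; z up along the screw; -x is the front, where the carriage comes out (front edge of the base 85 mm before the axis).
- ram: Moving ram: aluminium guide plate 36 x 146 x 14 mm that slides up the columns, an 18 mm punch below it, the screw with the handwheel above it; all rise together. Origin on the screw axis, at bench height when the ram is lowest, rising with it; it starts 0 to 7 mm up. When lowest, the punch tip is 18 mm below the mouth of the die.
- hub (a point): Centre of the grey three-spoke handwheel (95 mm over the rim, rim 11 mm thick), on the screw axis, at mid-thickness; 196 mm above the bench when lowest, rises with the wheel. Turned counter-clockwise seen from above, wheel and ram rise together, 12 mm a turn (right-hand thread). About 0.12 N m (3 N at the grip) keeps it turning; it stays where it is left.
- grip_mid (a point): Middle of the handwheel's revolving grip: a bare aluminium upright handle 19 mm thick and 38 mm tall that spins freely on the rim, its axis 38 mm from the wheel's axis and parallel to it. The point is 19 mm below the grip's top and 27 mm above the hub point, and goes round with the wheel.
- stop_collars: Two dark steel collars (35 mm across, 12 high) clamped round the columns under the crosshead, with grey urethane washers below, worn to 3 to 7 mm, against which the guide plate stops on its way up. Set anew each time: they stop the ram 22 to 34 mm above its lowest, found by feel. Past that the turning force climbs, 1 to 2 N at the grip per mm turned. Origin between the two, at mid-height.
- carriage_knob (a point): Point to grip on the knob at the front of the die carriage: a bare aluminium upright knob 17 mm thick in its upper 15 mm and 12 mm at the waist below, top 11 mm above this point. With the carriage pushed in it lies 104 mm in front of the screw axis, 56 mm above the bench; it moves with the carriage.
- carriage (a joint): How far the die carriage is drawn out, m: 0 pushed in under the punch, 0.075 fully out at its end stop. It slides along the press's -x, with about 2 N of friction.
- die: The steel die: a plain ring-shaped cup 45 mm across and 32 mm high with a 24 mm bore, standing loose in a shallow nest ring on the carriage under the punch. Origin at the centre of its underside, z up through the bore.
- vial_5: Capped sample vial 35 mm across, 64 mm high, standing beside the press; leave it alone. Origin at its underside.
- bottle_salt: Small white bottle with a red cap, 38 mm across, 72 mm high, standing beside the press; leave it alone. Origin at its underside.
- timer: White bench timer 66 x 62 x 17 mm, lying beside the press; leave it alone. Origin at its underside.
Mind the look-alikes: they are no part of the job. Several things have the shape of the die; the one meant has the colours described above.

How it is judged (in metres and radians):
On the way, in this order (a step that is already met when the one before it is completed fails the run):
1. the ram is wound up snug against the stop collars (more than 20 N between them) (contact force between ram and stop_collars above 20 N), for 0.1 s.
2. the carriage is drawn out to within 4 mm of its end stop (value of joint carriage above 0.071 m), for 0.1 s.
At the end, for the whole second after the job is handed in: The ram is still up, not run back down by more than about half a turn, the carriage is out to within 4 mm of its end stop, and the die stands at rest in its nest on the carriage, upright within 0.1 rad (z of ram in the frame of stop_collars above -0.107 m and value of joint carriage above 0.071 m and angle between die's own z axis and vertical below 0.1 rad and x of die in the frame of press below -0.066 m and z of die in the frame of press below 0.03 m and linear speed of die below 0.01 m/s); the robot touches nothing.
It fails at once if the ram is forced against the stop collars (more than 300 N between them, some 18 N at the grip) (contact force between ram and stop_collars above 300 N).
It fails at once if the die is dragged against the punch (more than 15 N) (contact force between ram and die above 15 N).
It fails at once if a bystander is moved more than 20 mm (distance of any of vial_5, bottle_salt, timer from where it was at the start of the episode above 0.02 m).
It also fails if it takes over 70 s, if anything falls off the work surface, if the arm or the gripper's body presses on something with over 40 N, if the wrist force passes 120 N, or if a joint passes its speed limit or range.

## Working session

There is one attempt and no reset: what is moved stays moved. The work goes in short steps, Python scripts to look and compute and a tool call to move; the robot and the scene stay as the last step left them, time stands still between calls to the robot, and variables do not carry over. Pictures are saved under pics/ and viewed, at most 10 in all, crops included, and the job is handed in when it is done.

Besides the shell and the picture viewer there is one more tool, called after "Call:" by a JSON object that holds its "fn" and its "kwargs", one argument or row to a line. carry_out: Moves the arm, as the interface text tells. Its arguments: {"type":"object","properties":{"delta_pos":{"type":"array"},"rotation":{"type":"array"},"hand":{"type":"array"},"grip_force":{"type":"number"}},"required":["delta_pos","rotation","hand"]}

```bash
mkdir -p pics
cat > h.py <<'E'
import numpy as np, cv2
from workcell import arm
def cam(f):
    h=f["color"].shape[0]; return h/2/np.tan(np.radians(f["fov_y"])/2)
def cloud(f):
    F=cam(f); z=f["range_z"]; v,u=np.indices(z.shape)
    c=np.stack([(u-f["cx"])/F*z,(v-f["cy"])/F*z,z],-1)
    P=(c-f["t"])@f["R"]; P[z<=0]=np.nan; return P
def save(f,n): cv2.imwrite("pics/"+n,f["color"][...,::-1])
def proj(f,X):
    c=f["R"]@np.array(X)+f["t"]; F=cam(f); return c[:2]/c[2]*F+[f["cx"],f["cy"]]
E
python3 - <<'E'
from h import *
for n in("side","top"):
    f=arm.grab_frame(n); save(f,n+"0.png"); np.savez(n+"0.npz",**f); print(n,f["fov_y"],f["R"],f["t"],(f["range_z"]>0).mean())
print(arm.get_state())
E
```

```text
side 51.20363637564629 [[ 0.67289775 -0.73924726 -0.02687194]
 [-0.30736309 -0.246365   -0.91914755]
 [ 0.672857    0.62675176 -0.39299578]] [-393.46321338  338.87442713  540.89500968] 0.9958648681640625
top 56.650269640213274 [[-0.32156445 -0.94687663 -0.00457765]
 [-0.90963005  0.31025087 -0.27625636]
 [ 0.26300091 -0.08467026 -0.96107308]] [203.18012719 597.74377824 843.91389195] 0.9960378011067709
{'t': 0.1, 'joints': array([ 1.15218932e+00,  1.16426690e-01,  1.44217575e+00, -4.03728914e-05,
        1.58400555e+00, -3.78017172e-02]), 'qvel': array([-0.0006203 , -0.00097396, -0.00047917, -0.00021032, -0.00277933,
        0.00014174]), 'tau': array([ 7.35114474e-03, -7.22880650e+01, -6.23869586e+01,  7.83418422e-02,
        2.27825699e-02, -1.28205479e-04]), 'ee_pos': array([250.82411365, 626.47528195, 218.00074781]), 'orientation': array([[-9.28365446e-01,  3.71668477e-01, -3.75838260e-04],
       [ 3.71668667e-01,  9.28364966e-01, -9.44077442e-04],
       [-1.96875140e-06, -1.01613618e-03, -9.99999484e-01]]), 'wrist_force': array([ 0.45240086,  0.72522624, -0.29304461]), 'ft_torque': array([-0.03258017, -0.00246656, -0.01905858]), 'finger_force': 0.0, 'width': 0.9984995672844974}
```

View pics/side0.png

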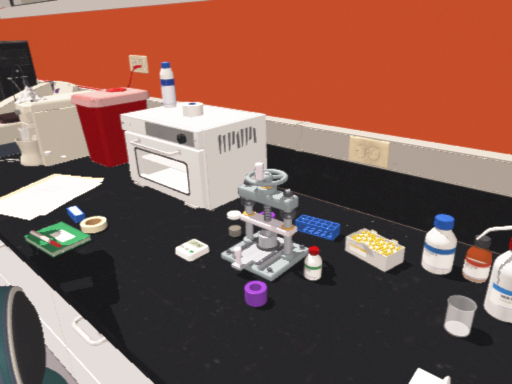

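View pics/top0.png

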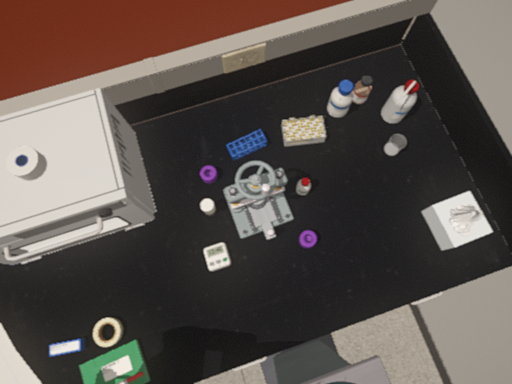

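The side view has the press at about (265,220), with the grip near (259,170) and the knob near (238,255). The top view has the wheel near (255,180) and the knob near (268,232). I'll zoom in and measure.

Run:
```python
from h import *
S=dict(np.load("side0.npz"));T=dict(np.load("top0.npz"))
a=cv2.resize(S["color"][150:290,200:340],None,fx=4,fy=4,interpolation=2)
b=cv2.resize(T["color"][140:260,190:310],(560,560),interpolation=2)
cv2.imwrite("pics/crop0.png",cv2.resize(np.hstack([a,b]),(800,400))[...,::-1])
for n,f in(("S",S),("T",T)):
    print(n,"campos",-f["R"].T@f["t"],"tcp px",proj(f,[251,626,218]))
    P=cloud(f)
    m=P[...,2]
    for v in range(145,250,6) if n=="T" else range(155,285,8):
        pass
P=cloud(T)
# wheel/high points near press
for lo,hi in((185,212),(212,260),(160,184),(8,22),(40,75)):
    m=(P[...,2]>lo)&(P[...,2]<hi); m[:140]=0;m[260:]=0;m[:,:215]=0;m[:,310:]=0
    q=P[m]; 
    if len(q): print(lo,hi,len(q),q.mean(0),q.min(0),q.max(0))
for px in((265,188),(268,232),(268,236),(253,167),(257,215)): print(px,P[px[1],px[0]])
P=cloud(S)
for px in((259,166),(259,172),(238,250),(238,255),(238,260),(267,240)): print(px,P[px[1],px[0]])
```

```text
S campos [   4.97300959 -546.38670416  513.47193481] tcp px [-17.01194027 158.90231013]
T campos [387.11108452  78.39039926 977.12353317] tcp px [-3.60127639e-01  4.69496032e+02]
185 212 716 [632.64973805   9.78292045 203.42941717] [585.02123592 -53.50041667 185.0376459 ] [678.44155177  64.35300866 211.95254217]
212 260 88 [595.19165905  -0.87939384 235.47929985] [586.46954717 -11.16715108 212.0473254 ] [631.88478676  12.11605698 248.22897023]
160 184 632 [628.64403239  12.1861805  170.683576  ] [610.18280957 -66.04780971 160.16883572] [652.63127699  83.49196538 183.6590548 ]
8 22 1134 [584.36658545  23.84769462  15.3037674 ] [ 462.18410141 -196.38595767    8.00749851] [815.14366016 163.89415869  21.99801839]
40 75 236 [607.12170878 -69.937697    57.8206522 ] [ 520.71006488 -142.42910811   40.12103099] [765.2318258   68.60256131  74.49138013]
(265, 188) [591.89221594  -1.31011472 248.22897023]
(268, 232) [528.9096579    9.90875061  63.77935244]
(268, 236) [524.37993197  10.7126726   27.17407184]
(253, 167) [ 7.33111332e+02 -1.61276849e+01  6.61489126e-01]
(257, 215) [589.07645715  20.00761942  23.92265538]
(259, 166) [590.72061    -11.06546113 241.15754983]
(259, 172) [591.395196   -10.01290359 227.43537844]
(238, 250) [525.33082645  -3.04160334  65.61433032]
(238, 255) [523.14436953  -4.51637471  54.66707107]
(238, 260) [525.57038632  -1.15683477  39.46305597]
(267, 240) [615.2546509   -7.83963655  52.80840902]
```

View pics/crop0.png

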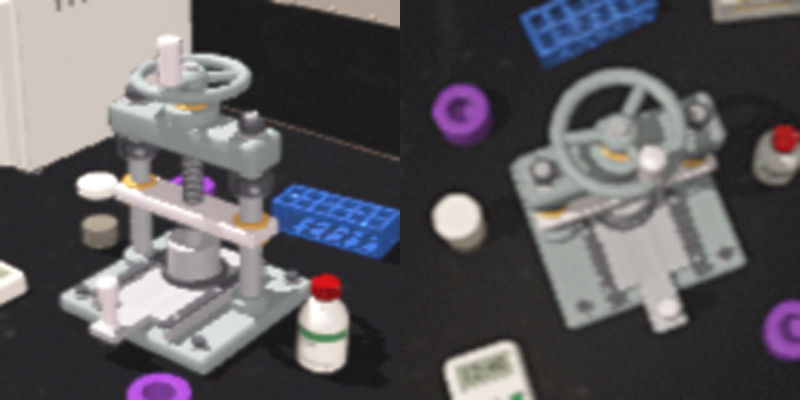

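Run:
```python
from h import *
from scipy.optimize import least_squares
S=dict(np.load("side0.npz"));T=dict(np.load("top0.npz"))
def near(P,lo,hi,c,r):
    m=(P[...,2]>lo)&(P[...,2]<hi)&(np.hypot(P[...,0]-c[0],P[...,1]-c[1])<r); return P[m],m
for n,f in(("S",S),("T",T)):
    P=cloud(f); print(n)
    for lo,hi in((8,22),(155,175)):
        q,_=near(P,lo,hi,(625,8),140)
        q=q[(abs(q[:,1]-8)<100)]
        r=cv2.minAreaRect(q[:,:2].astype(np.float32)); print(" rect",lo,r,len(q), np.median(q[:,2]))
    q,_=near(P,192,216,(632,8),70)
    g=q[np.hypot(q[:,0]-632,q[:,1]-8)>28]
    for k in range(4):
        s=least_squares(lambda p:np.hypot(g[:,0]-p[0],g[:,1]-p[1])-p[2],[632,8,42],loss="soft_l1").x
        g=q[abs(np.hypot(q[:,0]-s[0],q[:,1]-s[1])-s[2])<9]
    print(" wheel",s,len(g),np.percentile(g[:,2],[10,50,90,97]))
    q,_=near(P,216,262,(592,-3),25); print(" grip n",len(q),q.mean(0),np.percentile(q,[5,50,95],axis=0).round(1).tolist())
    t=q[q[:,2]>243]; print("  top",len(t),t.mean(0) if len(t) else 0)
    q,_=near(P,42,80,(525,3),25); print(" knob n",len(q),q.mean(0),np.percentile(q,[5,50,95],axis=0).round(1).tolist())
    t=q[q[:,2]>62]; print("  top",len(t),t.mean(0) if len(t) else 0)
    for nm,c in(("red",lambda h:((h[...,0]<8)|(h[...,0]>172))&(h[...,1]>150)&(h[...,2]>80)),):
        h=cv2.cvtColor(f["color"],cv2.COLOR_RGB2HSV); m=c(h)&(np.hypot(P[...,0]-620,P[...,1])<200); print(nm,np.nanmedian(P[m],0))
```

```text
S
 rect 8 ((607.0751342773438, 3.2619781494140625), (174.21676635742188, 159.10653686523438), 3.4071288108825684) 933 16.596175841880214
 rect 155 ((631.5067138671875, 4.126686096191406), (41.81894302368164, 149.05711364746094), 2.37807035446167) 622 166.29914436724454
 wheel [629.78256028   2.96624633  41.73903927] 396 [198.56740947 203.77378791 206.54769403 212.5409766 ]
 grip n 129 [592.64514407  -9.32360705 231.99842897] [[587.6, -14.4, 217.3], [591.6, -10.7, 231.9], [601.2, -0.8, 246.0]]
  top 20 [594.01909723  -7.52424623 245.15207095]
 knob n 81 [526.01749514  -1.06994919  58.85387763] [[521.0, -5.9, 44.4], [525.5, -1.4, 60.0], [532.0, 6.2, 68.1]]
  top 34 [ 5.27131885e+02 -3.00166595e-01  6.60278037e+01]
red [ 623.0745305  -132.63210316   71.38015897]
T
 rect 8 ((606.5369262695312, 35.66082763671875), (236.0231170654297, 147.1664276123047), 60.27703857421875) 811 15.423278007381695
 rect 155 ((631.0886840820312, 8.6732177734375), (41.58418273925781, 149.19944763183594), 1.9421604871749878) 478 167.09348869638183
 wheel [630.12391727   8.77762181  41.82812763] 530 [200.86098191 203.46521664 205.89663413 207.07357361]
 grip n 76 [593.38494684  -1.57287699 238.98223996] [[587.3, -9.6, 221.2], [592.6, -1.2, 242.9], [601.3, 5.5, 246.7]]
  top 36 [595.39187495  -2.36890322 245.0089763 ]
 knob n 36 [527.58039177   5.75575201  64.56823242] [[521.3, -0.8, 58.7], [527.5, 6.1, 65.3], [534.4, 11.8, 68.0]]
  top 30 [528.12312985   5.76822893  65.92133718]
red [ 626.76242255 -129.31174893   71.05624235]
```

Run:
```python
from h import *
S=dict(np.load("side0.npz"));T=dict(np.load("top0.npz"))
cs=[arm.grab_frame("side")["color"].astype(float) for _ in range(4)]
im=np.mean(cs,0).astype(np.uint8)
a=cv2.resize(im[180:240,238:305],None,fx=11,fy=9.8,interpolation=cv2.INTER_CUBIC)
cv2.imwrite("pics/crop1.png",a[...,::-1])
y=0.036; ax=np.array([630,3.]); 
R=np.array([[np.cos(y),-np.sin(y)],[np.sin(y),np.cos(y)]])
P=cloud(S)
for nm,o in(("L",58),("R",-58)):
    c=ax+R@[0,o]
    for z in range(80,172,8):
        u,v=proj(S,[c[0],c[1],z]); u,v=round(u),round(v)
        print(nm,z,(u,v),im[v,u],P[v,u].round(0))
P=cloud(T); m=np.hypot(P[...,0]-630,P[...,1]-8.5)<14; m&=P[...,2]>150
print(np.percentile(P[m][:,2],[50,90,97,100]))
```

```text
L 80 (249, 219) [239 228 228] [614.  47.  90.]
L 88 (249, 216) [202 170 141] [622.  54.  93.]
L 96 (249, 213) [163 156 154] [625.  56.  99.]
L 104 (248, 210) [162 157 158] [624.  59. 106.]
L 112 (248, 207) [161 156 157] [624.  58. 115.]
L 120 (248, 204) [111 108 111] [618.  52. 127.]
L 128 (248, 201) [83 82 85] [620.  53. 133.]
L 136 (248, 198) [123 125 125] [613.  46. 145.]
L 144 (248, 195) [138 142 140] [614.  47. 152.]
L 152 (248, 192) [146 151 150] [611.  44. 161.]
L 160 (248, 189) [215 221 219] [613.  45. 168.]
L 168 (247, 185) [110 107 109] [623.  57. 171.]
R 80 (288, 233) [212 196 197] [620. -66.  89.]
R 88 (288, 230) [195 163 132] [625. -62.  93.]
R 96 (288, 227) [165 156 154] [629. -59.  98.]
R 104 (288, 224) [164 159 161] [629. -58. 105.]
R 112 (288, 220) [161 156 158] [629. -58. 115.]
R 120 (288, 217) [131 127 129] [620. -65. 128.]
R 128 (288, 214) [82 80 84] [625. -62. 133.]
R 136 (288, 211) [139 139 140] [620. -66. 143.]
R 144 (288, 207) [139 143 142] [619. -66. 153.]
R 152 (288, 204) [141 145 145] [616. -68. 161.]
R 160 (288, 201) [183 189 187] [620. -65. 166.]
R 168 (288, 197) [116 112 114] [628. -59. 171.]
[205.22368723 210.89587362 212.03121225 213.90516723]
```

View pics/crop1.png

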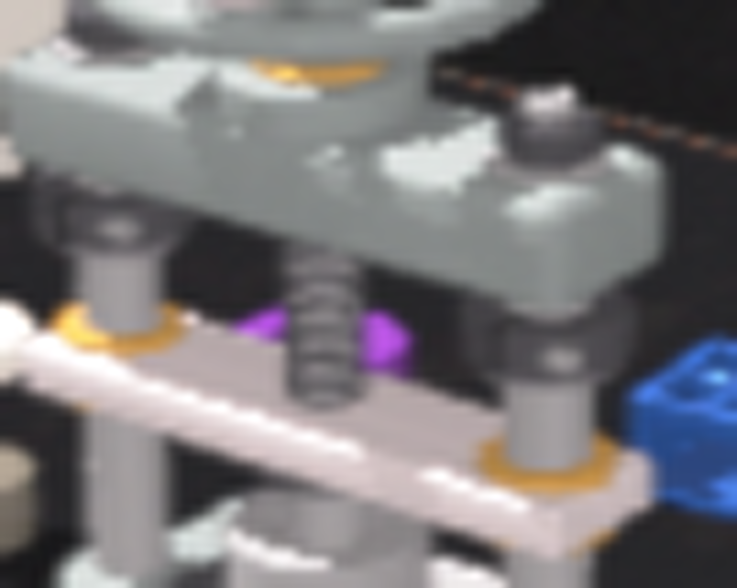

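The crop shows the ram plate with orange flanges. The collars sit about 25 mm above it (front right collar's bottom edge near row 385, flange near row 470 of the crop). Next I'll plan the approach above the grip.

```bash
cat >> h.py <<'E'
def togo(X,yaw_y=None):
    s=arm.get_state(); R=s["orientation"]; d=R.T@(np.array(X)-s["ee_pos"])/40
    print("tcp",s["ee_pos"].round(1),"yang",np.degrees(np.arctan2(R[1,1],R[0,1])).round(2),"tilt",R[:2,2].round(4)); print("delta",d.round(3))
    if yaw_y is not None:
        a=np.radians(yaw_y); Y=np.array([np.cos(a),np.sin(a),0]); Z=np.array([0,0,-1.]); D=np.c_[np.cross(Y,Z),Y,Z]
        print("rot",(np.degrees(cv2.Rodrigues(R.T@D)[0].ravel())/8).round(3))
E
python3 - <<'E'
from h import *
T=dict(np.load("top0.npz")); P=cloud(T)
m=(P[...,2]>60)&(P[...,0]<600)&(P[...,1]>150)
print(np.nanmin(P[m],0),np.nanmax(P[m],0))
togo([594,-5,290],92)
E
```

```text
Traceback (most recent call last):
ValueError: zero-size array to reduction operation fmin which has no identity
```

```bash
python3 -c "
from h import *
togo([594,-5,290],92)"
```

```text
tcp [250.9 626.6 218.4] yang 68.18 tilt [-0.0002 -0.0004]
delta [-13.833 -11.471  -1.785]
rot [-3.000e-03 -1.000e-03 -2.978e+00]
```

Call:
{"fn": "carry_out", "kwargs": {
  "delta_pos": [
    [-0.4,-0.3,-1.2],
    [-1.2,-1.0,-1.8],
    [-2.2,-1.8,-1.8],
    [-3.2,-2.6,-1.8],
    [-4.2,-3.4,-1.8],
    [-5.1,-4.2,-1.8],
    [-6.0,-5.0,-1.8],
    [-6.9,-5.7,-1.8]
  ],
  "rotation": [
    [0,0,-0.2],
    [0,0,-0.4],
    [0,0,-0.6],
    [0,0,-0.8],
    [0,0,-1.0],
    [0,0,-1.2],
    [0,0,-1.4],
    [0,0,-1.6]
  ],
  "hand": [1,1,1,1,1,1,1,1]
}}

```text
t: 1.1
ee_pos: [422.8, 310.3, 290.9]
orientation: [[-0.988, 0.156, 0.001], [0.156, 0.988, 0.0], [-0.001, 0.0, -1.0]]
wrist_force: [0.2, -0.2, 0.7]
width: 1.006
finger_force: 0.0
```

```bash
python3 -c "
from h import *
togo([594,-5,290],92); print(arm.get_state()['joints'].round(2))"
```

```text
tcp [422.8 310.3 290.9] yang 81.05 tilt [0.0006 0.0003]
delta [-5.456 -7.121  0.023]
rot [ 0.002  0.004 -1.369]
[ 0.58 -0.22  1.65 -0.    1.71 -0.83]
```

Call:
{"fn": "carry_out", "kwargs": {
  "delta_pos": [
    [-0.7,-0.9,0],
    [-1.4,-1.8,0],
    [-2.1,-2.7,0],
    [-2.8,-3.6,0],
    [-3.5,-4.5,0],
    [-4.2,-5.5,0],
    [-4.9,-6.4,0],
    [-5.45,-7.12,0.02]
  ],
  "rotation": [
    [0,0,-0.2],
    [0,0,-0.4],
    [0,0,-0.6],
    [0,0,-0.8],
    [0,0,-1.0],
    [0,0,-1.2],
    [0,0,-1.37],
    [0,0,-1.37]
  ],
  "hand": [1,1,1,1,1,0.7,0.5,0.5]
}}

```text
t: 1.9
ee_pos: [593.8, -5.5, 289.8]
orientation: [[-0.999, -0.034, 0.0], [-0.034, 0.999, -0.0], [-0.0, -0.0, -1.0]]
wrist_force: [-0.0, 0.1, 0.0]
width: 0.793
finger_force: 0.0
```

Run:
```python
from h import *
togo([594,-5,290],92)
out=[]
for n,box in(("side",(130,290,200,340)),("top",(130,250,200,320))):
    f=arm.grab_frame(n); np.savez(n+"1.npz",**f); s=arm.get_state()["ee_pos"]
    print(n,"tcp px",proj(f,s))
    a,b,c,d=box; out.append(cv2.resize(f["color"][a:b,c:d],(400,457),interpolation=2))
cv2.imwrite("pics/app.png",np.hstack(out)[...,::-1])
```

```text
tcp [593.8  -5.5 289.8] yang 91.93 tilt [ 0.0001 -0.0002]
delta [-0.006  0.012 -0.004]
rot [-0.001  0.001 -0.008]
side tcp px [259.08300198 143.16691701]
top tcp px [267.28373505 180.40723009]
```

View pics/app.png

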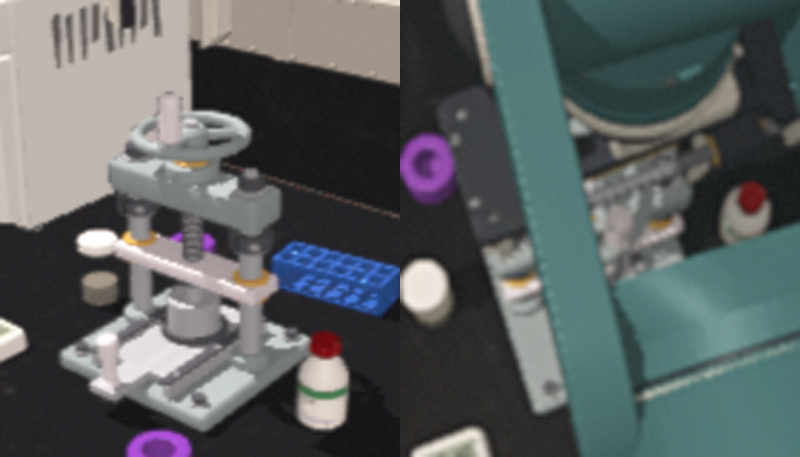

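The side view shows the grip at crop (168,115) and the knob at (107,365). The fingers are hard to see there, and the arm covers the top view, so I'll check the fingertips by depth.

Run:
```python
from h import *
f=dict(np.load("side1.npz")); P=cloud(f)
m=(abs(P[...,0]-594)<60)&(abs(P[...,1]+5)<90)&(P[...,2]>275)
for lo in range(275,360,10):
    k=m&(P[...,2]>=lo)&(P[...,2]<lo+10); v,u=np.where(k)
    if k.sum(): print(lo,k.sum(),u.min(),u.max(),P[k].min(0).round(0),P[k].max(0).round(0))
```

```text
285 30 239 278 [584. -52. 291.] [607.  39. 295.]
295 94 237 280 [583. -58. 295.] [607.  45. 305.]
305 99 237 280 [583. -59. 305.] [605.  44. 315.]
315 106 236 280 [583. -60. 315.] [603.  47. 325.]
325 112 236 281 [584. -62. 325.] [607.  47. 335.]
335 112 236 281 [583. -62. 335.] [606.  45. 345.]
345 122 235 281 [584. -62. 345.] [605.  47. 355.]
355 121 235 281 [583. -63. 355.] [605.  48. 365.]
```

Run:
```python
from h import *
f=dict(np.load("side1.npz")); P=cloud(f); z=f["range_z"]
print(f["cx"],f["cy"])
# grip rows: contiguous depth near
for X in([594,-5,225],[594,-5,235],[594,-5,243]):
    u,v=proj(f,X); v=round(v); d=z[v,245:275]; k=np.where(abs(P[v,245:275,2]-X[2])<12)[0]+245
    print("grip",X,"pred",u.round(2),"seen",k.min(),k.max(),(k.min()+k.max())/2)
# fingers: separate
for zz in(300,320,340):
    u,v=proj(f,[593.8,-5.5,zz]); v0=round(v)
    for yy in(-44-5.5,44-5.5):
        uu,vv=proj(f,[593.8,yy,zz]); vv=round(vv); row=P[vv]; k=[c for c in range(int(uu)-14,int(uu)+15) if abs(row[c,0]-594)<30 and abs(row[c,1]-yy)<30]
        # predicted silhouette of box +-w x 17.5
        cor=[proj(f,[593.8+a,yy+b,zz])[0] for a in(-10,10) for b in(-8.75,8.75)]
        print(zz,yy,"seen",min(k),max(k),"pred",min(cor),max(cor))
# knob & wheel lateral
for X in([526,1,60],):
    u,v=proj(f,X); v=round(v); k=[c for c in range(225,255) if abs(P[v,c,0]-526)<25 and P[v,c,2]>45]; print("knob pred",u,"seen",min(k),max(k))
```

```text
256.25518785766667 195.51401020201266
grip [594, -5, 225] pred 258.09 seen 256 267 261.5
grip [594, -5, 235] pred 257.97 seen 255 263 259.0
grip [594, -5, 243] pred 257.88 seen 255 263 259.0
300 -49.5 seen 270 280 pred 267.12482733566117 280.43201713277017
300 38.5 seen 237 247 pred 235.58244316073333 248.11663128820211
320 -49.5 seen 270 280 pred 266.9587782220458 280.3997516845692
320 38.5 seen 237 246 pred 235.13132676433062 247.7841269898286
340 -49.5 seen 270 281 pred 266.789359069997 280.36683349273403
340 38.5 seen 236 246 pred 234.67166337969218 247.44534180572788
knob pred 237.0118048404016 seen 234 241
```

Call:
{"fn": "carry_out", "kwargs": {
  "delta_pos": [
    [0,-0.04,0.5],
    [0,-0.04,1.0],
    [0,-0.04,1.4],
    [0,-0.04,1.7],
    [0,-0.04,1.82],
    [0,-0.04,1.82]
  ],
  "rotation": [
    [0,0,0],
    [0,0,0],
    [0,0,0],
    [0,0,0],
    [0,0,0],
    [0,0,0]
  ],
  "hand": [0.5,0.5,0.5,0.5,0.5,0.5],
  "grip_force": 20
}}

```text
t: 2.6
ee_pos: [592.9, -4.4, 216.8]
orientation: [[-0.999, -0.034, -0.001], [-0.034, 0.999, 0.0], [0.001, 0.0, -1.0]]
wrist_force: [0.2, 0.2, -0.6]
width: 0.497
finger_force: 0.0
```

Call:
{"fn": "carry_out", "kwargs": {
  "delta_pos": [
    [0,0,0],
    [0,0,0],
    [0,0,0],
    [0,0,0],
    [0,0,0],
    [0,0,0]
  ],
  "rotation": [
    [0,0,0],
    [0,0,0],
    [0,0,0],
    [0,0,0],
    [0,0,0],
    [0,0,0]
  ],
  "hand": [0.1,0.1,0.1,0.1,0.1,0.1],
  "grip_force": 20
}}

```text
t: 3.2
ee_pos: [593.2, -4.8, 217.4]
orientation: [[-0.999, -0.034, 0.0], [-0.034, 0.999, -0.0], [-0.0, -0.0, -1.0]]
wrist_force: [0.1, -1.3, 2.2]
width: 0.186
finger_force: 20.0
```

Run:
```python
from h import *
for i in range(3):
    f=arm.grab_frame("side"); s=arm.get_state(); print(s["ee_pos"].round(2),s["width"],s["wrist_force"].round(2),s["finger_force"])
np.savez("side2.npz",**f)
cv2.imwrite("pics/grip.png",cv2.resize(f["color"][110:240,225:305],(480,780))[:600,:,::-1])
```

```text
[593.18  -4.76 217.33] 0.19186507693430613 [-0.46 -0.35  2.68] 19.9944514286949
[593.2   -4.76 217.34] 0.19075343239754206 [-0.58 -1.83  2.72] 19.99685179356817
[593.19  -4.75 217.35] 0.1897665879032552 [-0.75 -1.8   3.77] 19.999224698078706
```

View pics/grip.png

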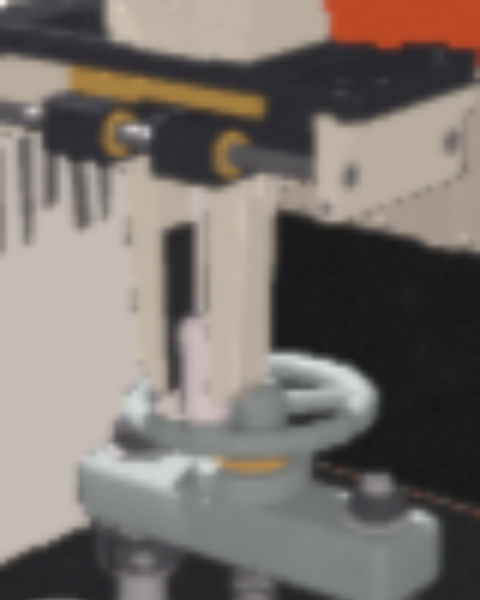

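The fingers hold the grip (pink, at about (190,380) in the crop), and the near fingertip clears the hub boss. Now I'll generate the circle moves.

```bash
cat >> h.py <<'E'
def circ(cx,cy,step,n=8,r=38.0,lead=0.0):
    s=arm.get_state(); R=s["orientation"]; p=s["ee_pos"]; F=s["wrist_force"]
    ph=np.arctan2(p[1]-cy,p[0]-cx); e=np.array([np.cos(ph),np.sin(ph)]); t=np.array([-e[1],e[0]])
    print("t",s["t"],"p",p.round(2),"phi",np.degrees(ph).round(1),"r",np.hypot(p[0]-cx,p[1]-cy).round(2),"Frad",(F[:2]@e).round(2),"Ftan",(F[:2]@t).round(2),"Fz",F[2].round(2),"w",s["width"].round(3))
    out=[]
    for i in range(1,n+1):
        a=ph+np.radians(step*i); X=np.array([cx+r*np.cos(a),cy+r*np.sin(a),p[2]+12*step*i/360])
        out.append((R.T@(X-p)/40).round(2).tolist())
    print(out)
E
python3 -c "
from h import *
circ(630,5,8)"
```

```text
Traceback (most recent call last):
  File "h.py", line 21, in circ
    print("t",s["t"],"p",p.round(2),"phi",np.degrees(ph).round(1),"r",np.hypot(p[0]-cx,p[1]-cy).round(2),"Frad",(F[:2]@e).round(2),"Ftan",(F[:2]@t).round(2),"Fz",F[2].round(2),"w",s["width"].round(3))
                                                                                                                                                                                    ^^^^^^^^^^^^^^^^
AttributeError: 'float' object has no attribute 'round'
```

```bash
sed -i 's/s\["width"\].round(3)/round(s["width"],3)/' h.py; python3 -c "
from h import *
circ(630,5,8)"
```

```text
t 3.35 p [593.19  -4.75 217.35] phi -165.2 r 38.08 Frad 1.19 Ftan 1.55 Fz 3.77 w 0.19
[[-0.04, -0.13, -0.01], [-0.1, -0.25, -0.01], [-0.17, -0.36, -0.02], [-0.25, -0.46, -0.03], [-0.35, -0.55, -0.03], [-0.47, -0.62, -0.04], [-0.59, -0.67, -0.05], [-0.71, -0.71, -0.05]]
```

Call:
{"fn": "carry_out", "kwargs": {
  "delta_pos": [
    [-0.04,-0.13,-0.01],
    [-0.1,-0.25,-0.01],
    [-0.17,-0.36,-0.02],
    [-0.25,-0.46,-0.03],
    [-0.35,-0.55,-0.03],
    [-0.47,-0.62,-0.04],
    [-0.59,-0.67,-0.05],
    [-0.71,-0.71,-0.05]
  ],
  "rotation": [
    [0,0,0],
    [0,0,0],
    [0,0,0],
    [0,0,0],
    [0,0,0],
    [0,0,0],
    [0,0,0],
    [0,0,0]
  ],
  "hand": [0.1,0.1,0.1,0.1,0.1,0.1,0.1,0.1]
}}

```text
t: 4.15
ee_pos: [622.8, -31.6, 219.4]
orientation: [[-0.999, -0.034, 0.0], [-0.034, 0.999, 0.002], [-0.0, 0.002, -1.0]]
wrist_force: [-2.5, 10.9, 7.6]
width: 0.188
finger_force: 20.0
```

```bash
python3 -c "
from h import *
circ(630,5,12)"
```

```text
t 4.15 p [622.81 -31.57 219.36] phi -101.1 r 37.27 Frad -10.2 Ftan -4.59 Fz 7.55 w 0.188
[[-0.19, -0.04, -0.01], [-0.39, -0.03, -0.02], [-0.58, 0.03, -0.03], [-0.75, 0.13, -0.04], [-0.9, 0.26, -0.05], [-1.02, 0.42, -0.06], [-1.11, 0.6, -0.07], [-1.15, 0.79, -0.08]]
```

```bash
python3 -c "
from h import *
circ(630,6.2,12)"
```

```text
t 4.15 p [622.81 -31.57 219.36] phi -100.8 r 38.45 Frad -10.23 Ftan -4.53 Fz 7.55 w 0.188
[[-0.2, -0.01, -0.01], [-0.4, 0.01, -0.02], [-0.59, 0.06, -0.03], [-0.76, 0.16, -0.04], [-0.91, 0.29, -0.05], [-1.03, 0.45, -0.06], [-1.11, 0.63, -0.07], [-1.16, 0.83, -0.08]]
```

Call:
{"fn": "carry_out", "kwargs": {
  "delta_pos": [
    [-0.2,0.01,-0.02],
    [-0.4,0.03,-0.03],
    [-0.59,0.08,-0.04],
    [-0.76,0.18,-0.05],
    [-0.91,0.31,-0.06],
    [-1.03,0.47,-0.07],
    [-1.11,0.65,-0.08],
    [-1.16,0.85,-0.09]
  ],
  "rotation": [
    [0,0,0],
    [0,0,0],
    [0,0,0],
    [0,0,0],
    [0,0,0],
    [0,0,0],
    [0,0,0],
    [0,0,0]
  ],
  "hand": [0.1,0.1,0.1,0.1,0.1,0.1,0.1,0.1]
}}

```text
t: 4.95
ee_pos: [667.8, 3.0, 222.5]
orientation: [[-0.999, -0.033, -0.001], [-0.033, 0.999, -0.001], [0.001, -0.001, -1.0]]
wrist_force: [-7.2, -3.7, 4.8]
width: 0.191
finger_force: 20.0
```

```bash
python3 -c "
from h import *
circ(630,6.2,12)"
```

```text
t 4.95 p [667.83   2.97 222.54] phi -4.9 r 37.97 Frad -6.88 Ftan -4.26 Fz 4.8 w 0.191
[[-0.0, 0.2, -0.01], [0.04, 0.39, -0.02], [0.11, 0.58, -0.03], [0.23, 0.74, -0.04], [0.37, 0.87, -0.05], [0.54, 0.97, -0.06], [0.73, 1.04, -0.07], [0.93, 1.06, -0.08]]
```

Call:
{"fn": "carry_out", "kwargs": {
  "delta_pos": [
    [0.02,0.2,-0.01],
    [0.06,0.39,-0.02],
    [0.13,0.58,-0.03],
    [0.25,0.74,-0.04],
    [0.39,0.87,-0.05],
    [0.56,0.97,-0.06],
    [0.75,1.04,-0.07],
    [0.95,1.06,-0.08]
  ],
  "rotation": [
    [0,0,0],
    [0,0,0],
    [0,0,0],
    [0,0,0],
    [0,0,0],
    [0,0,0],
    [0,0,0],
    [0,0,0]
  ],
  "hand": [0.1,0.1,0.1,0.1,0.1,0.1,0.1,0.1]
}}

```text
t: 5.75
ee_pos: [627.6, 44.7, 225.9]
orientation: [[-0.999, -0.034, 0.0], [-0.034, 0.999, -0.0], [-0.0, -0.0, -1.0]]
wrist_force: [4.7, -5.8, 1.1]
width: 0.187
finger_force: 20.0
```

```bash
python3 -c "
from h import *
circ(629.7,6.2,12)"
```

```text
t 5.75 p [627.62  44.67 225.87] phi 93.1 r 38.52 Frad -6.07 Ftan -4.36 Fz 1.06 w 0.187
[[0.2, -0.04, -0.01], [0.38, -0.1, -0.02], [0.55, -0.21, -0.03], [0.7, -0.34, -0.04], [0.81, -0.5, -0.05], [0.89, -0.69, -0.06], [0.93, -0.88, -0.07], [0.92, -1.08, -0.08]]
```

Call:
{"fn": "carry_out", "kwargs": {
  "delta_pos": [
    [0.2,-0.05,-0.01],
    [0.38,-0.11,-0.02],
    [0.55,-0.22,-0.03],
    [0.7,-0.35,-0.04],
    [0.81,-0.51,-0.05],
    [0.89,-0.69,-0.06],
    [0.92,-0.88,-0.07],
    [0.91,-1.08,-0.08]
  ],
  "rotation": [
    [0,0,0],
    [0,0,0],
    [0,0,0],
    [0,0,0],
    [0,0,0],
    [0,0,0],
    [0,0,0],
    [0,0,0]
  ],
  "hand": [0.1,0.1,0.1,0.1,0.1,0.1,0.1,0.1]
}}

```text
t: 6.55
ee_pos: [592.3, -0.1, 229.1]
orientation: [[-0.999, -0.034, -0.002], [-0.034, 0.999, 0.001], [0.002, 0.001, -1.0]]
wrist_force: [-5.2, 2.9, 4.4]
width: 0.193
finger_force: 20.0
```

```bash
python3 -c "
from h import *
circ(629.7,6.2,12)"
```

```text
t 6.55 p [ 5.923e+02 -8.000e-02  2.291e+02] phi -170.5 r 37.93 Frad 4.63 Ftan -3.68 Fz 4.44 w 0.193
[[-0.04, -0.19, -0.01], [-0.13, -0.37, -0.02], [-0.25, -0.53, -0.03], [-0.4, -0.66, -0.04], [-0.58, -0.75, -0.05], [-0.77, -0.81, -0.06], [-0.97, -0.82, -0.07], [-1.16, -0.8, -0.08]]
```

Call:
{"fn": "carry_out", "kwargs": {
  "delta_pos": [
    [-0.04,-0.19,-0.01],
    [-0.13,-0.37,-0.02],
    [-0.25,-0.53,-0.03],
    [-0.4,-0.66,-0.04],
    [-0.58,-0.75,-0.05],
    [-0.77,-0.81,-0.06],
    [-0.97,-0.82,-0.07],
    [-1.16,-0.8,-0.08]
  ],
  "rotation": [
    [0,0,0],
    [0,0,0],
    [0,0,0],
    [0,0,0],
    [0,0,0],
    [0,0,0],
    [0,0,0],
    [0,0,0]
  ],
  "hand": [0.1,0.1,0.1,0.1,0.1,0.1,0.1,0.1]
}}

```text
t: 7.35
ee_pos: [641.4, -30.1, 232.3]
orientation: [[-0.999, -0.034, -0.0], [-0.034, 0.999, 0.0], [0.0, 0.0, -1.0]]
wrist_force: [-7.1, 4.6, 6.2]
width: 0.191
finger_force: 20.0
```

Run:
```python
from h import *
circ(629.7,6.2,12)
fs=[arm.grab_frame("side") for _ in range(4)]; np.savez("side3.npz",**fs[0])
im=np.mean([f["color"].astype(float) for f in fs],0).astype(np.uint8)
im0=np.load("side0.npz")["color"]
a=cv2.resize(im[180:240,238:305],None,fx=11,fy=9.8,interpolation=cv2.INTER_CUBIC)
cv2.imwrite("pics/crop3.png",a[...,::-1])
P=cloud(fs[0])
for u in(249,288):
    for v in range(196,232): print(u,v,im[v,u],P[v,u].round(0)) if (u==288)==(v>204) or 200<v<216 else 0
```

```text
t 7.35 p [641.4  -30.14 232.31] phi -72.2 r 38.17 Frad -6.58 Ftan -5.31 Fz 6.2 w 0.191
[[-0.18, 0.08, -0.01], [-0.35, 0.19, -0.02], [-0.49, 0.33, -0.03], [-0.59, 0.5, -0.04], [-0.66, 0.69, -0.05], [-0.69, 0.88, -0.06], [-0.67, 1.08, -0.07], [-0.62, 1.27, -0.08]]
249 196 [127 131 131] [611.  41. 152.]
249 197 [123 126 126] [613.  43. 148.]
249 198 [116 119 119] [614.  44. 145.]
249 199 [97 96 98] [625.  55. 136.]
249 200 [68 66 69] [622.  52. 136.]
249 201 [77 75 78] [619.  50. 134.]
249 202 [108 106 108] [619.  49. 132.]
249 203 [129 125 126] [618.  48. 130.]
249 204 [110 107 110] [617.  47. 128.]
249 205 [103  99 103] [622.  53. 122.]
249 206 [135 129 133] [627.  57. 117.]
249 207 [151 144 142] [625.  56. 115.]
249 208 [159 136 107] [625.  56. 113.]
249 209 [183 139  78] [624.  55. 110.]
249 210 [182 150 115] [622.  53. 109.]
249 211 [175 160 157] [620.  51. 108.]
249 212 [194 180 181] [614.  46. 109.]
249 213 [226 213 213] [614.  45. 107.]
249 214 [217 200 201] [615.  47. 103.]
249 215 [206 191 191] [613.  45. 102.]
288 201 [156 160 159] [618. -66. 167.]
288 202 [144 149 148] [619.
[... 430 characters left out ...]
. 134.]
288 214 [76 74 77] [nan nan nan]
288 215 [104 101 104] [622. -64. 132.]
288 216 [138 134 135] [621. -64. 130.]
288 217 [123 118 121] [622. -64. 127.]
288 218 [93 89 93] [621. -64. 125.]
288 219 [124 119 123] [624. -62. 121.]
288 220 [150 145 147] [628. -59. 116.]
288 221 [153 145 142] [630. -57. 112.]
288 222 [164 126  78] [627. -60. 112.]
288 223 [190 142  79] [625. -61. 110.]
288 224 [179 153 134] [623. -63. 110.]
288 225 [181 167 166] [620. -66. 109.]
288 226 [207 191 192] [620. -66. 107.]
288 227 [200 185 186] [620. -65. 104.]
288 228 [198 183 183] [617. -68. 103.]
288 229 [196 181 182] [617. -68. 101.]
288 230 [188 174 175] [617. -68.  99.]
288 231 [158 152 154] [630. -58.  88.]
```

View pics/crop3.png

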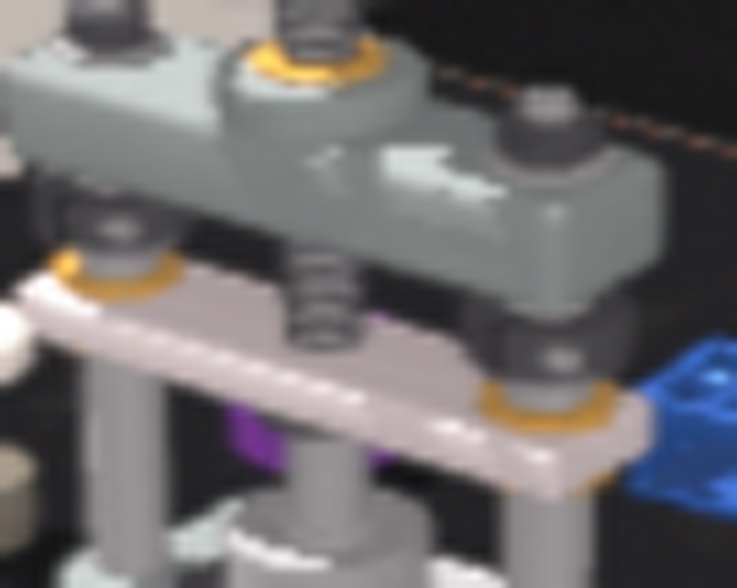

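The crop shows the ram near the collars: flange line at row 408, dark collar bottom at row 383, so roughly 8 to 11 mm remain. I'll wind on about 150° more, then measure again.

Call:
{"fn": "carry_out", "kwargs": {
  "delta_pos": [
    [-0.17,0.08,-0.02],
    [-0.34,0.19,-0.03],
    [-0.48,0.33,-0.04],
    [-0.58,0.5,-0.05],
    [-0.65,0.69,-0.06],
    [-0.68,0.88,-0.07],
    [-0.66,1.07,-0.08],
    [-0.61,1.26,-0.09]
  ],
  "rotation": [
    [0,0,0],
    [0,0,0],
    [0,0,0],
    [0,0,0],
    [0,0,0],
    [0,0,0],
    [0,0,0],
    [0,0,0]
  ],
  "hand": [0.1,0.1,0.1,0.1,0.1,0.1,0.1,0.1]
}}

```text
t: 8.35
ee_pos: [664.1, 21.8, 235.7]
orientation: [[-0.999, -0.034, 0.001], [-0.034, 0.999, 0.0], [-0.001, 0.0, -1.0]]
wrist_force: [3.3, -2.0, -1.4]
width: 0.186
finger_force: 20.0
```

```bash
python3 -c "
from h import *
circ(629.7,6.2,7.5)"
```

```text
t 8.35 p [664.09  21.79 235.65] phi 24.4 r 37.76 Frad 2.21 Ftan -3.19 Fz -1.38 w 0.186
[[0.05, 0.11, -0.01], [0.12, 0.22, -0.01], [0.2, 0.31, -0.02], [0.29, 0.39, -0.03], [0.4, 0.46, -0.03], [0.51, 0.52, -0.04], [0.63, 0.56, -0.04], [0.75, 0.58, -0.05]]
```

Call:
{"fn": "carry_out", "kwargs": {
  "delta_pos": [
    [0.05,0.11,-0.01],
    [0.12,0.22,-0.01],
    [0.2,0.31,-0.02],
    [0.29,0.39,-0.02],
    [0.4,0.46,-0.03],
    [0.51,0.52,-0.03],
    [0.63,0.56,-0.04],
    [0.75,0.58,-0.04]
  ],
  "rotation": [
    [0,0,0],
    [0,0,0],
    [0,0,0],
    [0,0,0],
    [0,0,0],
    [0,0,0],
    [0,0,0],
    [0,0,0]
  ],
  "hand": [0.1,0.1,0.1,0.1,0.1,0.1,0.1,0.1]
}}

```text
t: 9.15
ee_pos: [632.7, 44.0, 237.7]
orientation: [[-0.999, -0.035, 0.001], [-0.035, 0.999, 0.001], [-0.001, 0.001, -1.0]]
wrist_force: [4.0, 3.7, 2.1]
width: 0.187
finger_force: 20.0
```

Run:
```python
from h import *
circ(629.7,6.2,6)
fs=[arm.grab_frame("side") for _ in range(4)]; np.savez("side4.npz",**fs[0])
im=np.mean([f["color"].astype(float) for f in fs],0).astype(np.uint8)
a=cv2.resize(im[188:230,240:300],None,fx=13,fy=13,interpolation=cv2.INTER_CUBIC)
cv2.imwrite("pics/crop4.png",a[...,::-1])
P=cloud(fs[0])
for v in range(211,228): print(v,im[v,286],im[v,288],P[v,288].round(0))
```

```text
t 9.15 p [632.66  44.04 237.68] phi 85.5 r 37.96 Frad 4.0 Ftan -3.66 Fz 2.11 w 0.187
[[0.1, 0.01, -0.01], [0.2, 0.0, -0.01], [0.3, -0.01, -0.02], [0.39, -0.04, -0.02], [0.49, -0.07, -0.03], [0.58, -0.12, -0.03], [0.66, -0.17, -0.04], [0.74, -0.23, -0.04]]
211 [128 128 127] [131 131 132] [618. -67. 144.]
212 [94 91 93] [109 106 108] [631. -57. 134.]
213 [68 65 68] [72 70 73] [624. -62. 135.]
214 [73 71 75] [78 75 78] [622. -64. 134.]
215 [76 73 78] [105 102 105] [623. -63. 132.]
216 [81 79 82] [139 134 136] [621. -64. 130.]
217 [80 78 81] [124 120 123] [621. -64. 128.]
218 [83 78 81] [93 89 93] [624. -62. 123.]
219 [129 114 104] [127 115 110] [625. -62. 121.]
220 [163 122  69] [161 122  71] [627. -60. 117.]
221 [192 144  83] [190 142  81] [625. -62. 116.]
222 [179 158 150] [178 155 141] [623. -63. 114.]
223 [191 176 176] [185 170 169] [621. -65. 113.]
224 [194 179 180] [203 187 189] [618. -67. 113.]
225 [192 177 178] [200 185 186] [620. -66. 109.]
226 [191 177 178] [199 184 184] [620. -65. 106.]
227 [190 175 175] [199 183 184] [619. -66. 105.]
```

View pics/crop4.png

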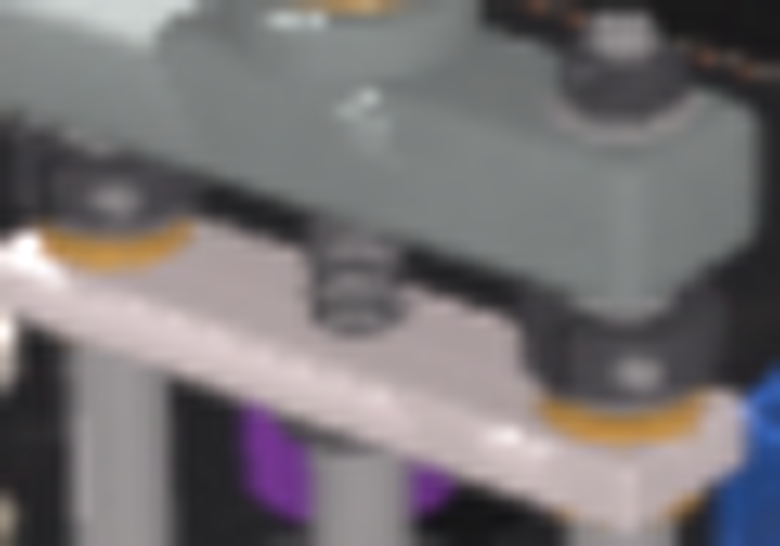

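The crop shows the flange just under the collars (collar bottom about row 400, flange front edge about row 443), with an estimated 2 to 9 mm left. I'll wind 45° more and then go in 9° steps, feeling for contact.

Run:
```python
from h import *
circ(629.7,6.2,5.5)
s=arm.get_state();R=s["orientation"]
cx,cy,r=629.7,6.2,38
ph=np.radians(85.5+44); prev=(R.T@np.array([cx+r*np.cos(ph),cy+r*np.sin(ph),0])/40).round(2)
for k in range(1,25):
    a=ph+np.radians(9*k); c=(R.T@np.array([cx+r*np.cos(a),cy+r*np.sin(a),.3*k])/40).round(2)
    F=np.array([-np.sin(a),np.cos(a)]); print(k,np.degrees(a).round(0),(c-prev).round(2).tolist(),"tan",F.round(2)); prev=c
```

```text
t 9.35 p [632.35  43.99 237.7 ] phi 86.0 r 37.88 Frad 6.19 Ftan 2.46 Fz 3.54 w 0.189
[[0.09, 0.01, -0.0], [0.18, 0.0, -0.01], [0.27, -0.01, -0.01], [0.36, -0.03, -0.02], [0.45, -0.06, -0.02], [0.53, -0.1, -0.03], [0.61, -0.14, -0.03], [0.68, -0.19, -0.04]]
1 138.0 [0.11, -0.1, 0.0] tan [-0.66 -0.75]
2 148.0 [0.09, -0.11, -0.01] tan [-0.54 -0.84]
3 156.0 [0.08, -0.13, -0.01] tan [-0.4  -0.92]
4 166.0 [0.05, -0.14, -0.01] tan [-0.25 -0.97]
5 174.0 [0.03, -0.15, 0.0] tan [-0.1 -1. ]
6 184.0 [0.01, -0.14, -0.01] tan [ 0.06 -1.  ]
7 192.0 [-0.01, -0.15, -0.01] tan [ 0.22 -0.98]
8 202.0 [-0.04, -0.15, -0.01] tan [ 0.37 -0.93]
9 210.0 [-0.06, -0.13, -0.01] tan [ 0.51 -0.86]
10 220.0 [-0.08, -0.13, 0.0] tan [ 0.64 -0.77]
11 228.0 [-0.1, -0.11, -0.01] tan [ 0.75 -0.66]
12 237.0 [-0.12, -0.09, -0.01] tan [ 0.84 -0.54]
13 247.0 [-0.13, -0.08, -0.01] tan [ 0.92 -0.4 ]
14 255.0 [-0.14, -0.05, 0.0] tan [ 0.97 -0.25]
15 265.0 [-0.14, -0.03, -0.01] tan [ 1.  -0.1]
16 274.0 [-0.15, -0.01, -0.01] tan [1.   0.06]
17 283.0 [-0.15, 0.02, -0.01] tan [0.98 0.22]
18 292.0 [-0.15, 0.03, 0.0] tan [0.93 0.37]
19 301.0 [-0.13, 0.07, -0.01] tan [0.86 0.51]
20 310.0 [-0.13, 0.08, -0.01] tan [0.77 0.64]
21 319.0 [-0.11, 0.1, -0.01] tan [0.66 0.75]
22 328.0 [-0.09, 0.11, 0.0] tan [0.54 0.84]
23 337.0 [-0.08, 0.13, -0.01] tan [0.4  0.92]
24 346.0 [-0.05, 0.14, -0.01] tan [0.25 0.97]
```

Call:
{"fn": "carry_out", "kwargs": {
  "delta_pos": [
    [0.09,0.0,0.0],
    [0.18,-0.01,-0.01],
    [0.27,-0.02,-0.01],
    [0.36,-0.04,-0.02],
    [0.45,-0.07,-0.02],
    [0.53,-0.11,-0.03],
    [0.61,-0.15,-0.03],
    [0.68,-0.2,-0.04]
  ],
  "rotation": [
    [0,0,0],
    [0,0,0],
    [0,0,0],
    [0,0,0],
    [0,0,0],
    [0,0,0],
    [0,0,0],
    [0,0,0]
  ],
  "hand": [0.1,0.1,0.1,0.1,0.1,0.1,0.1,0.1]
}}

```text
t: 10.15
ee_pos: [605.4, 35.3, 239.2]
orientation: [[-0.999, -0.035, -0.001], [-0.035, 0.999, 0.002], [0.001, 0.002, -1.0]]
wrist_force: [-1.9, 9.2, 0.7]
width: 0.187
finger_force: 20.0
```

Call:
{"fn": "carry_out", "kwargs": {
  "delta_pos": [
    [0.04,-0.03,0.0],
    [0.07,-0.07,0.0],
    [0.11,-0.1,0.0]
  ],
  "rotation": [
    [0,0,0],
    [0,0,0],
    [0,0,0]
  ],
  "hand": [0.1,0.1,0.1]
}}

```text
t: 10.45
ee_pos: [601.1, 31.1, 239.4]
orientation: [[-0.999, -0.035, -0.001], [-0.035, 0.999, 0.002], [0.001, 0.002, -1.0]]
wrist_force: [-3.1, 7.3, 4.3]
width: 0.186
finger_force: 20.0
```

Call:
{"fn": "carry_out", "kwargs": {
  "delta_pos": [
    [0.03,-0.03,0.0],
    [0.06,-0.07,-0.01],
    [0.08,-0.11,-0.01]
  ],
  "rotation": [
    [0,0,0],
    [0,0,0],
    [0,0,0]
  ],
  "hand": [0.1,0.1,0.1]
}}

```text
t: 10.75
ee_pos: [597.9, 26.5, 239.7]
orientation: [[-0.999, -0.035, -0.001], [-0.035, 0.999, 0.002], [0.001, 0.002, -1.0]]
wrist_force: [-5.6, 9.7, 4.4]
width: 0.188
finger_force: 20.0
```

Call:
{"fn": "carry_out", "kwargs": {
  "delta_pos": [
    [0.03,-0.04,0.0],
    [0.06,-0.08,-0.01],
    [0.09,-0.12,-0.01]
  ],
  "rotation": [
    [0,0,0],
    [0,0,0],
    [0,0,0]
  ],
  "hand": [0.1,0.1,0.1]
}}

```text
t: 11.05
ee_pos: [594.7, 21.3, 240.0]
orientation: [[-0.999, -0.034, -0.001], [-0.034, 0.999, 0.001], [0.001, 0.001, -1.0]]
wrist_force: [-1.0, 4.1, 1.8]
width: 0.19
finger_force: 20.0
```

Call:
{"fn": "carry_out", "kwargs": {
  "delta_pos": [
    [0.02,-0.05,0.0],
    [0.04,-0.1,-0.01],
    [0.06,-0.14,-0.01]
  ],
  "rotation": [
    [0,0,0],
    [0,0,0],
    [0,0,0]
  ],
  "hand": [0.1,0.1,0.1]
}}

```text
t: 11.35
ee_pos: [592.6, 15.3, 240.4]
orientation: [[-0.999, -0.034, -0.0], [-0.034, 0.999, 0.001], [0.0, 0.001, -1.0]]
wrist_force: [-0.7, 4.1, 2.6]
width: 0.184
finger_force: 20.0
```

Ftan ≈ -4 N, so no contact yet.

Call:
{"fn": "carry_out", "kwargs": {
  "delta_pos": [
    [0.01,-0.05,0.0],
    [0.02,-0.1,0.0],
    [0.03,-0.15,-0.01]
  ],
  "rotation": [
    [0,0,0],
    [0,0,0],
    [0,0,0]
  ],
  "hand": [0.1,0.1,0.1]
}}

```text
t: 11.65
ee_pos: [591.7, 9.0, 240.7]
orientation: [[-0.999, -0.034, -0.0], [-0.034, 0.999, 0.0], [0.0, 0.0, -1.0]]
wrist_force: [-1.2, 3.9, 0.2]
width: 0.189
finger_force: 20.0
```

Call:
{"fn": "carry_out", "kwargs": {
  "delta_pos": [
    [0.0,-0.05,0.0],
    [0.0,-0.1,-0.01],
    [0.01,-0.15,-0.01]
  ],
  "rotation": [
    [0,0,0],
    [0,0,0],
    [0,0,0]
  ],
  "hand": [0.1,0.1,0.1]
}}

```text
t: 11.95
ee_pos: [591.6, 2.8, 241.0]
orientation: [[-0.999, -0.034, -0.0], [-0.034, 0.999, 0.0], [0.0, 0.0, -1.0]]
wrist_force: [0.3, 4.2, 1.3]
width: 0.19
finger_force: 20.0
```

Call:
{"fn": "carry_out", "kwargs": {
  "delta_pos": [
    [0.0,-0.05,0.0],
    [-0.01,-0.1,0.0],
    [-0.02,-0.15,-0.01]
  ],
  "rotation": [
    [0,0,0],
    [0,0,0],
    [0,0,0]
  ],
  "hand": [0.1,0.1,0.1]
}}

```text
t: 12.25
ee_pos: [592.7, -3.2, 241.3]
orientation: [[-0.999, -0.034, -0.0], [-0.034, 0.999, 0.0], [0.0, 0.0, -1.0]]
wrist_force: [-0.1, 5.0, 0.1]
width: 0.187
finger_force: 20.0
```

Call:
{"fn": "carry_out", "kwargs": {
  "delta_pos": [
    [-0.01,-0.05,0.0],
    [-0.03,-0.1,-0.01],
    [-0.04,-0.14,-0.01]
  ],
  "rotation": [
    [0,0,0],
    [0,0,0],
    [0,0,0]
  ],
  "hand": [0.1,0.1,0.1]
}}

```text
t: 12.55
ee_pos: [594.5, -8.8, 241.6]
orientation: [[-0.999, -0.034, -0.0], [-0.034, 0.999, 0.0], [0.0, 0.0, -1.0]]
wrist_force: [1.4, 3.5, -1.5]
width: 0.19
finger_force: 20.0
```

Call:
{"fn": "carry_out", "kwargs": {
  "delta_pos": [
    [-0.02,-0.05,0.0],
    [-0.04,-0.09,0.0],
    [-0.07,-0.13,-0.01]
  ],
  "rotation": [
    [0,0,0],
    [0,0,0],
    [0,0,0]
  ],
  "hand": [0.1,0.1,0.1]
}}

```text
t: 12.85
ee_pos: [597.3, -13.9, 242.0]
orientation: [[-0.999, -0.034, -0.001], [-0.034, 0.999, -0.0], [0.001, -0.0, -1.0]]
wrist_force: [-0.8, 3.3, -4.7]
width: 0.187
finger_force: 20.0
```

Call:
{"fn": "carry_out", "kwargs": {
  "delta_pos": [
    [-0.03,-0.04,0.0],
    [-0.05,-0.08,0.0],
    [-0.08,-0.12,0.0]
  ],
  "rotation": [
    [0,0,0],
    [0,0,0],
    [0,0,0]
  ],
  "hand": [0.1,0.1,0.1]
}}

```text
t: 13.15
ee_pos: [600.8, -18.6, 242.2]
orientation: [[-0.999, -0.034, -0.0], [-0.034, 0.999, -0.0], [0.0, -0.0, -1.0]]
wrist_force: [-2.2, 2.4, -1.3]
width: 0.185
finger_force: 20.0
```

Call:
{"fn": "carry_out", "kwargs": {
  "delta_pos": [
    [-0.03,-0.03,0.0],
    [-0.06,-0.07,0.0],
    [-0.1,-0.11,-0.01]
  ],
  "rotation": [
    [0,0,0],
    [0,0,0],
    [0,0,0]
  ],
  "hand": [0.1,0.1,0.1]
}}

```text
t: 13.45
ee_pos: [605.0, -22.7, 242.6]
orientation: [[-0.999, -0.034, -0.0], [-0.034, 0.999, 0.0], [0.0, 0.0, -1.0]]
wrist_force: [-1.4, 4.0, -3.7]
width: 0.187
finger_force: 20.0
```

Call:
{"fn": "carry_out", "kwargs": {
  "delta_pos": [
    [-0.04,-0.03,0.0],
    [-0.08,-0.06,0.0],
    [-0.12,-0.09,0.0]
  ],
  "rotation": [
    [0,0,0],
    [0,0,0],
    [0,0,0]
  ],
  "hand": [0.1,0.1,0.1]
}}

```text
t: 13.75
ee_pos: [610.0, -26.2, 242.8]
orientation: [[-0.999, -0.034, 0.0], [-0.034, 0.999, -0.0], [-0.0, -0.0, -1.0]]
wrist_force: [-3.0, 3.1, 0.5]
width: 0.19
finger_force: 20.0
```

Call:
{"fn": "carry_out", "kwargs": {
  "delta_pos": [
    [-0.04,-0.03,0.0],
    [-0.09,-0.05,0.0],
    [-0.13,-0.07,-0.01]
  ],
  "rotation": [
    [0,0,0],
    [0,0,0],
    [0,0,0]
  ],
  "hand": [0.1,0.1,0.1]
}}

```text
t: 14.05
ee_pos: [615.3, -28.9, 243.1]
orientation: [[-0.999, -0.034, -0.0], [-0.034, 0.999, -0.0], [0.0, -0.0, -1.0]]
wrist_force: [-3.4, 2.4, -1.8]
width: 0.192
finger_force: 20.0
```

Call:
{"fn": "carry_out", "kwargs": {
  "delta_pos": [
    [-0.05,-0.02,0.0],
    [-0.1,-0.03,0.0],
    [-0.15,-0.05,0.0]
  ],
  "rotation": [
    [0,0,0],
    [0,0,0],
    [0,0,0]
  ],
  "hand": [0.1,0.1,0.1]
}}

```text
t: 14.35
ee_pos: [621.4, -30.7, 243.4]
orientation: [[-0.999, -0.034, 0.0], [-0.034, 0.999, -0.0], [-0.0, -0.0, -1.0]]
wrist_force: [-3.8, 0.2, 4.2]
width: 0.193
finger_force: 20.0
```

Call:
{"fn": "carry_out", "kwargs": {
  "delta_pos": [
    [-0.05,-0.01,0.0],
    [-0.1,-0.02,-0.01],
    [-0.15,-0.03,-0.01]
  ],
  "rotation": [
    [0,0,0],
    [0,0,0],
    [0,0,0]
  ],
  "hand": [0.1,0.1,0.1]
}}

```text
t: 14.65
ee_pos: [627.4, -31.6, 243.6]
orientation: [[-0.999, -0.034, 0.0], [-0.034, 0.999, -0.0], [-0.0, -0.0, -1.0]]
wrist_force: [-4.3, 0.6, 4.9]
width: 0.187
finger_force: 20.0
```

Call:
{"fn": "carry_out", "kwargs": {
  "delta_pos": [
    [-0.05,0.0,0.0],
    [-0.1,0.0,-0.01],
    [-0.15,-0.01,-0.01]
  ],
  "rotation": [
    [0,0,0],
    [0,0,0],
    [0,0,0]
  ],
  "hand": [0.1,0.1,0.1]
}}

```text
t: 14.95
ee_pos: [632.5, -31.6, 243.8]
orientation: [[-0.999, -0.034, -0.003], [-0.034, 0.999, 0.0], [0.003, 0.0, -1.0]]
wrist_force: [-16.9, 2.1, 7.1]
width: 0.189
finger_force: 20.0
```

Contact: Ftan is about -17 N, which is close to the limit. I'll ease off gently straight away.

Call:
{"fn": "carry_out", "kwargs": {
  "delta_pos": [
    [0.03,0.0,0.0],
    [0.04,0.0,0.0],
    [0.05,0.0,0.0]
  ],
  "rotation": [
    [0,0,0],
    [0,0,0],
    [0,0,0]
  ],
  "hand": [0.1,0.1,0.1]
}}

```text
t: 15.25
ee_pos: [631.0, -31.6, 243.8]
orientation: [[-0.999, -0.034, -0.001], [-0.034, 0.999, 0.0], [0.001, 0.0, -1.0]]
wrist_force: [-6.9, 0.4, 3.5]
width: 0.192
finger_force: 20.0
```

Contact is confirmed and the ram is snug, at a moderate force. Now I'll release and rise.

Call:
{"fn": "carry_out", "kwargs": {
  "delta_pos": [
    [0,0,0],
    [0,0,0],
    [0,0,0],
    [0,0,-0.3],
    [0,0,-0.8],
    [0,0,-1.4],
    [0,0,-1.5],
    [0,0,-1.5]
  ],
  "rotation": [
    [0,0,0],
    [0,0,0],
    [0,0,0],
    [0,0,0],
    [0,0,0],
    [0,0,0],
    [0,0,0],
    [0,0,0]
  ],
  "hand": [0.4,0.4,0.4,0.4,0.4,0.4,0.5,0.5]
}}

```text
t: 16.05
ee_pos: [631.5, -31.8, 304.8]
orientation: [[-0.999, -0.034, 0.002], [-0.034, 0.999, -0.0], [-0.002, -0.0, -1.0]]
wrist_force: [0.3, 0.0, 0.0]
width: 0.487
finger_force: 0.0
```

```bash
python3 -c "
from h import *
togo([526.5,2.8,300],92)
f=arm.grab_frame('side'); P=cloud(f); np.savez('side5.npz',**f)
print([ (v,P[v,286].round(0).tolist(),f['color'][v,286].tolist()) for v in range(216,226)])
m=(np.hypot(P[...,0]-526,P[...,1]-0)<25)&(P[...,2]>45)&(P[...,2]<80); v,u=np.where(m); print('knob',m.sum(),u.min(),u.max(),P[m].max(0)); k=m&(P[...,2]>55); v,u=np.where(k); print(u.mean(), proj(f,[526.5,2.8,61]))
"
```

```text
tcp [631.5 -31.8 304.8] yang 91.94 tilt [ 0.0017 -0.0002]
delta [2.595 0.953 0.117]
rot [-0.002  0.012 -0.007]
[(216, [620.0, -60.0, 129.0], [79, 78, 81]), (217, [620.0, -60.0, 127.0], [79, 75, 79]), (218, [621.0, -59.0, 124.0], [81, 78, 81]), (219, [620.0, -60.0, 122.0], [130, 122, 125]), (220, [622.0, -59.0, 118.0], [175, 162, 163]), (221, [617.0, -62.0, 119.0], [212, 195, 197]), (222, [616.0, -63.0, 117.0], [209, 193, 195]), (223, [616.0, -63.0, 115.0], [203, 187, 189]), (224, [617.0, -63.0, 112.0], [194, 179, 181]), (225, [618.0, -62.0, 108.0], [183, 170, 169])]
knob 76 234 241 [535.16899828   7.75989564  69.91230764]
237.5438596491228 [236.56672843 250.73046524]
```

Call:
{"fn": "carry_out", "kwargs": {
  "delta_pos": [
    [0.9,0.3,0.0],
    [1.8,0.65,0.0],
    [2.6,0.95,0.1],
    [2.6,0.95,1.0],
    [2.6,0.95,2.0],
    [2.6,0.95,3.0],
    [2.6,0.95,4.0],
    [2.6,0.95,4.6]
  ],
  "rotation": [
    [0,0,0],
    [0,0,0],
    [0,0,0],
    [0,0,0],
    [0,0,0],
    [0,0,0],
    [0,0,0],
    [0,0,0]
  ],
  "hand": [0.5,0.5,0.5,0.5,0.5,0.5,0.5,0.5],
  "grip_force": 30
}}

```text
t: 16.9
ee_pos: [524.2, 2.8, 115.4]
orientation: [[-0.999, -0.034, -0.004], [-0.034, 0.999, 0.0], [0.004, 0.0, -1.0]]
wrist_force: [-0.1, -0.0, 0.2]
width: 0.496
finger_force: 0.0
```

```bash
python3 -c "
from h import *
togo([526.5,2.5,39],92); print(arm.get_state()['wrist_force'])
f=arm.grab_frame('side')
cv2.imwrite('pics/knob.png',cv2.resize(f['color'][130:280,190:310],(480,600))[...,::-1])
"
```

```text
tcp [524.2   2.8 115.4] yang 91.94 tilt [-0.0043  0.0002]
delta [-0.065 -0.009  1.91 ]
rot [ 0.002 -0.031 -0.007]
[-0.05430176 -0.04209888  0.22997555]
```

View pics/knob.png

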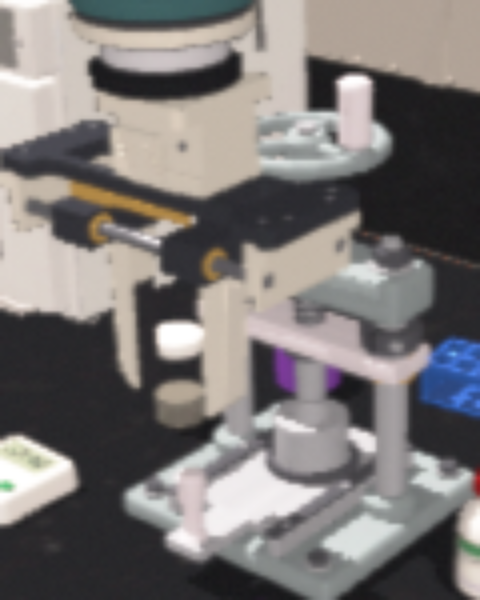

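The ram is up with the punch above the die, and the open fingers are above the knob (crop (190,490)). Descending to grasp.

Call:
{"fn": "carry_out", "kwargs": {
  "delta_pos": [
    [-0.03,0,0.6],
    [-0.05,0,1.2],
    [-0.05,0,1.6],
    [-0.05,0,1.9],
    [-0.05,0,1.9]
  ],
  "rotation": [
    [0,0,0],
    [0,0,0],
    [0,0,0],
    [0,0,0],
    [0,0,0]
  ],
  "hand": [0.5,0.5,0.5,0.5,0.5]
}}

```text
t: 17.45
ee_pos: [527.3, 2.8, 42.6]
orientation: [[-0.999, -0.034, -0.002], [-0.034, 0.999, 0.0], [0.002, 0.0, -1.0]]
wrist_force: [-0.8, 0.4, -0.3]
width: 0.497
finger_force: 0.0
```

Call:
{"fn": "carry_out", "kwargs": {
  "delta_pos": [
    [0,0,0],
    [0,0,0],
    [0,0,0],
    [0,0,0],
    [0,0,0],
    [0,0,0]
  ],
  "rotation": [
    [0,0,0],
    [0,0,0],
    [0,0,0],
    [0,0,0],
    [0,0,0],
    [0,0,0]
  ],
  "hand": [0.1,0.1,0.1,0.1,0.1,0.1],
  "grip_force": 30
}}

```text
t: 18.05
ee_pos: [528.2, 3.0, 44.3]
orientation: [[-0.999, -0.034, 0.001], [-0.034, 0.999, 0.0], [-0.001, 0.0, -1.0]]
wrist_force: [-1.5, 3.6, 5.7]
width: 0.175
finger_force: 30.0
```

Call:
{"fn": "carry_out", "kwargs": {
  "delta_pos": [
    [0.05,0,0],
    [0.15,0,0],
    [0.3,0,0],
    [0.45,0,0],
    [0.6,0,0],
    [0.75,0,0],
    [0.88,0,0],
    [0.95,0,0]
  ],
  "rotation": [
    [0,0,0],
    [0,0,0],
    [0,0,0],
    [0,0,0],
    [0,0,0],
    [0,0,0],
    [0,0,0],
    [0,0,0]
  ],
  "hand": [0.1,0.1,0.1,0.1,0.1,0.1,0.1,0.1]
}}

```text
t: 18.85
ee_pos: [490.0, 1.7, 44.3]
orientation: [[-0.999, -0.034, 0.001], [-0.034, 0.999, 0.001], [-0.001, 0.0, -1.0]]
wrist_force: [2.6, 4.7, 4.7]
width: 0.172
finger_force: 30.0
```

Call:
{"fn": "carry_out", "kwargs": {
  "delta_pos": [
    [0.05,0,0],
    [0.15,0,0],
    [0.3,0,0],
    [0.45,0,0],
    [0.6,0,0],
    [0.72,0,0],
    [0.8,0,0],
    [0.85,0,0]
  ],
  "rotation": [
    [0,0,0],
    [0,0,0],
    [0,0,0],
    [0,0,0],
    [0,0,0],
    [0,0,0],
    [0,0,0],
    [0,0,0]
  ],
  "hand": [0.1,0.1,0.1,0.1,0.1,0.1,0.1,0.1]
}}

```text
t: 19.65
ee_pos: [456.2, 0.6, 44.3]
orientation: [[-0.999, -0.034, 0.001], [-0.034, 0.999, 0.001], [-0.001, 0.001, -1.0]]
wrist_force: [1.9, 6.0, 5.1]
width: 0.169
finger_force: 30.0
```

Call:
{"fn": "carry_out", "kwargs": {
  "delta_pos": [
    [0.03,0,0],
    [0.06,0,0],
    [0.09,0,0],
    [0.09,0,0]
  ],
  "rotation": [
    [0,0,0],
    [0,0,0],
    [0,0,0],
    [0,0,0]
  ],
  "hand": [0.1,0.1,0.1,0.1]
}}

```text
t: 20.05
ee_pos: [453.2, 0.5, 44.3]
orientation: [[-0.999, -0.034, 0.003], [-0.034, 0.999, 0.001], [-0.003, 0.001, -1.0]]
wrist_force: [6.3, 5.9, 1.8]
width: 0.172
finger_force: 30.0
```

Call:
{"fn": "carry_out", "kwargs": {
  "delta_pos": [
    [0.02,0,0],
    [0.03,0,0],
    [0.03,0,0]
  ],
  "rotation": [
    [0,0,0],
    [0,0,0],
    [0,0,0]
  ],
  "hand": [0.1,0.1,0.1]
}}

```text
t: 20.35
ee_pos: [453.1, 0.5, 44.4]
orientation: [[-0.999, -0.034, 0.005], [-0.034, 0.999, 0.001], [-0.006, 0.001, -1.0]]
wrist_force: [18.3, 5.9, -6.4]
width: 0.169
finger_force: 30.0
```

The carriage is at its stop: the force climbed to 18 N with no further travel. I'll relax, open and rise.

Call:
{"fn": "carry_out", "kwargs": {
  "delta_pos": [
    [-0.03,0,0],
    [-0.03,0,0],
    [-0.03,0,0],
    [-0.03,0,0],
    [-0.03,0,0],
    [-0.03,0,-0.4],
    [-0.03,0,-1.0],
    [-0.03,0,-1.6]
  ],
  "rotation": [
    [0,0,0],
    [0,0,0],
    [0,0,0],
    [0,0,0],
    [0,0,0],
    [0,0,0],
    [0,0,0],
    [0,0,0]
  ],
  "hand": [0.1,0.5,0.5,0.5,0.5,0.5,0.5,0.5]
}}

```text
t: 21.15
ee_pos: [452.1, 0.1, 108.3]
orientation: [[-0.999, -0.034, -0.001], [-0.034, 0.999, -0.0], [0.001, -0.0, -1.0]]
wrist_force: [-0.3, -0.2, 0.2]
width: 0.501
finger_force: 0.0
```

Call:
{"fn": "carry_out", "kwargs": {
  "delta_pos": [
    [0,0,-0.8],
    [0,0,-1.6],
    [0,0,-2.0],
    [0,0,-2.0]
  ],
  "rotation": [
    [0,0,0],
    [0,0,0],
    [0,0,0],
    [0,0,0]
  ],
  "hand": [0.5,0.5,0.5,0.5]
}}

```text
t: 21.55
ee_pos: [453.1, 0.1, 189.6]
orientation: [[-0.999, -0.034, 0.003], [-0.034, 0.999, -0.0], [-0.003, -0.0, -1.0]]
wrist_force: [-0.6, 1.1, -0.7]
width: 0.5
finger_force: 0.0
```

```bash
python3 -c "
from h import *
f=arm.grab_frame('side'); P=cloud(f); s=arm.get_state(); print(s['t'],s['ee_pos'],s['wrist_force'])
cv2.imwrite('pics/end.png',cv2.resize(f['color'][150:300,180:330],(600,600))[...,::-1])
m=(np.hypot(P[...,0]-451,P[...,1])<25)&(P[...,2]>50)&(P[...,2]<75); print(P[m].mean(0),m.sum())
"
```

```text
21.6 [4.52614754e+02 1.46652127e-01 1.87679885e+02] [-1.33658311e-01  8.03008973e-04 -1.00023690e+00]
[451.22146261  -3.35087456  61.67801023] 76
```

View pics/end.png

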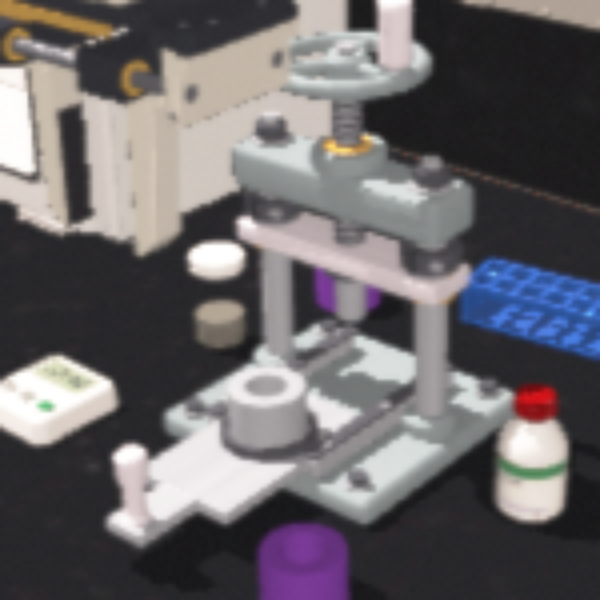

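The carriage is fully out, with the knob at crop (130,480). The die stands upright in its nest at (265,405), the ram is up against the collars, and the gripper is clear of everything. Handing in.

```bash
python3 -c "
from workcell import arm
print(arm.hand_in())"
```

```text
the job is handed in; nothing more can be done
None
```

The job is handed in, and the hand-in call gave no verdict: the ram is wound up snug against the stop collars (peak about 17 N at the grip, just under the limit of some 18 N), the carriage is out at its stop with the die upright, and I touched nothing beside the press.

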